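# Spin down the loose wing nut on the carburettor jig

### The job

One of the two carburettor jigs has a wing nut that stands up off its washer. Nudge that nut clockwise (seen from above) with strokes of your fingertips against its wings, one wing after the other, until it is fully down on its washer and resists; do not grip it or force it. Leave the other jig's nut, which is already tight, and everything else on the bench as they are.

Things in the scene. Friction and masses are not known exactly. Their poses are not given: they have to be found in the camera images.
- jig_loose: jig fixed to the bench that has the loose wing nut: base plate 130 (x) x 150 (y) x 12 mm; origin at its underside's centre, z up. A steel strap 26 mm wide lies along y from y = -72 to +20 mm, its top 52 mm above the bench; the nut's washer on it has its top at 55 mm. The nut's vertical axis is at x = 0, y = -32 mm; all round it is open but the +y side, where the carburettor stands
- jig_loose_tower (a point): top centre of the carburettor's round tower, 104 mm above the bench at x = 0, y = +45 mm of its jig; the tower is 54 mm across (its side is 50 mm from the nut's axis). Under it a bore lies along the jig's x: 104 mm long, 42 mm across, axis 52 mm above the bench
- jig_tight: jig fixed to the bench whose nut is already tight: base plate 130 (x) x 150 (y) x 12 mm; origin at its underside's centre, z up. A steel strap 26 mm wide lies along y from y = -72 to +20 mm, its top 52 mm above the bench; the nut's washer on it has its top at 55 mm. The nut's vertical axis is at x = 0, y = -32 mm; all round it is open but the +y side, where the carburettor stands
- jig_tight_tower (a point): top centre of the carburettor's round tower, 104 mm above the bench at x = 0, y = +45 mm of its jig; the tower is 54 mm across (its side is 50 mm from the nut's axis). Under it a bore lies along the jig's x: 104 mm long, 42 mm across, axis 52 mm above the bench
- loose_nut (a joint): turning angle of the loose wing nut, rad: 0 = down on its washer, growing anticlockwise from above (5 mm rise a turn). It starts 3.4 to 7 rad up; turns easily (0.05 N m, 2 N at a wing) and stays where left. At 0 the wings lie along the jig's y; pushed on beyond 5 N, nut and rubber washer wind on together (0.7 N m/rad) and spring back, the value staying 0
- loose_nut_mid (a point): on the loose nut's axis, 21 mm above its foot, half-way up the wings (76 mm above the bench when down); x axis along one wing, turning with the nut. Aluminium nut: hub 26 mm across, 16 mm tall; two opposite flat upright wings, 6 mm thick, out to 34 mm from the axis, from 8 to 34 mm above the nut's foot.
- tight_nut (a joint): turning angle of the other wing nut: 0 = fully down, where it starts; it is stiff (about 0.5 N m). Leave it.
- tight_nut_mid (a point): the same point on the other, tight nut, 76 mm above the bench
- oil_bottle: black plastic oil bottle, 64 mm across, 170 mm tall, standing; a bystander; origin at the underside
- grease_jar: red jar with steel lid, 68 mm across, 70 mm tall, standing; a bystander; origin at the underside
- screwdriver: screwdriver lying on the bench along its x axis; a bystander; origin at the underside
- float_bowl: small open aluminium cup (a carburettor float bowl), 56 mm across, 30 mm tall; a bystander; origin at the underside
Mind the look-alikes: they are no part of the job. Leave any purple look-alike of the jig_tight alone.

How it is judged:
By the outcome, as a careful person would: the job done as asked, in the order asked, and still so for the second after the job is handed in, with the robot touching nothing.
It also fails if it takes over 58 s, if anything falls off the work surface, if the arm or the gripper's body presses on something with over 40 N, if the wrist force passes 120 N, or if a joint passes its speed limit or range.

### The arm

A 6-joint arm with a two-finger parallel gripper is mounted at the origin on the work surface. World frame = base frame: x ahead of the robot, y to its left, z up, the work surface at z = 0. Lengths are in m, angles in rad, forces in N, time in s.
With the tool pointing down it reaches from about 0.375 to 0.975 m from the base axis. Payload 3.8 kg.
Tool frame: the origin (TCP) lies at the very end of the fingers, on their centre line; the grasp point (between the pads) lies 19 mm behind it; z points along the fingers, y is the line along which they close (so a half turn about z gives the same grasp; the last joint's range is limited). The gripper opens to 85 mm and grips with 20 to 120 N. Pads are 22 mm wide; open, the fingers measure 114 mm over their backs; the gripper's body (76 mm by 85 mm) begins 54 mm behind the grasp point. The pads swing forward as they close: fully open they stand 13 mm farther back than shut.
Start: joints at [1.128, 0.264, 1.604, -0, 1.274, -0.037], TCP at [0.266, 0.62, 0.193] pointing down, gripper open.
Joint ranges: [-2.63, 2.63], [-0.94, 2.18], [0.31, 2.57], [-1.31, 4.45], [0, 2.66], [-2.55, 2.55]. Speed limits (rad/s): [2.57, 2.57, 3.14, 3.14, 3.14, 3.14].

### API

Orientations are given as a rotation vector (axis times angle).
In Python, from workcell import * gives the robot as it stands.
- The arm moves only by the shell command python3 -m crank 'ROWS' [OPENING] [FORCE]. ROWS is JSON, a list that holds one entry, the list of rows, each a list of 6 numbers: the shift along the tool's x, y, z in cm, then the turn, a rotation vector about the tool's x, y, z in rad. In form: [[[dx, dy, dz, ax, ay, az], ...]]. A call has 1 to 8 rows; each row shifts and turns the commanded pose from where the row before left it, along the tool's axes as they then stand; what a row does not reach is not made up. A row lasts 1/12 s, in which the tool goes at most 41.7 mm and 7.16 degrees, less where a joint would pass 70% of its speed; a pose out of reach is approached as far as the arm can. A call with a gripper value outside its range is refused whole. OPENING is the finger opening in cm, from 0 to 8.54, set as the call begins (- or left out, the last holds). The fingers move at their own pace and stop on an object; FORCE is the grip in N (left out, the last holds). Time passes only in rows, so rows that do not move let the fingers close. It gives the time, the measured TCP pose, the force, the opening and the grip force at its end, in the units of the state.
- read_state(): the state, without advancing time (a new reading comes with each control period).
- read_camera(name): name is "side" or "top" or "wrist"; returns the picture (384x512x3 uint8, blue, green, red); there is no depth.
- camera_model(name): a dict with "camera_matrix" (3x3 intrinsics, pixels), "R" (3x3) and "t" (3): a world point X has camera coordinates R X + t. Camera axes: x right, y down, z forward; pixel columns grow to the right and rows downward; lengths in m; the calibration is good to about 2 mm. A picture is of the moment at which its call begins: read the wrist's pose just before it. camera_model takes no time and is no camera call; for the wrist camera it gives the pose at the moment of the call.
- finish_job(): hands the job in; it is judged then, once.
The state is a dict: "time": time; "q": joint angles; "joint_vel": joint speeds; "joint_torque": joint torques, N m; "tool_pos": TCP position; "tcp_rot": TCP orientation; "wrist_force": force on the tool from outside, world axes, zero at the start; "torque": the same for the moment, N m; "width": opening from 0.0 (shut) to 1.0 (fully open); "grip_force": force on a finger pad.
Only numpy, scipy, OpenCV 4.12 (cv2) and the standard library are available. Lean on these libraries where they do the work, as an engineer would, in place of code of your own. Each camera call takes 0.05 s, during which the arm holds its last target. There are 200 camera calls.

## Working session

There is one attempt and no reset: what is moved stays moved. The work goes in short steps, Python scripts to look and compute and a shell command to move; the robot and the scene stay as the last step left them, time stands still between calls to the robot, and variables do not carry over. Pictures are saved under pics/ and viewed, at most 10 in all, crops included, and the job is handed in when it is done.

```bash
ls; mkdir -p pics; python3 - <<'E'
from workcell import *
import cv2,numpy as np
for n in ("top","side"):
    im=read_camera(n); cv2.imwrite(f"pics/{n}0.png",im)
    m=camera_model(n); print(n,np.round(m["camera_matrix"],1).tolist(),np.round(m["R"],3).tolist(),np.round(m["t"],3).tolist())
print(read_state())
E
```

```text
pics
top [[358.8, 0.0, 255.7], [0.0, 358.8, 198.6], [0.0, 0.0, 1.0]] [[-0.024, -1.0, -0.004], [-0.992, 0.024, -0.126], [0.126, 0.0, -0.992]] [0.014, 0.589, 1.099]
side [[407.7, 0.0, 258.6], [0.0, 407.7, 192.9], [0.0, 0.0, 1.0]] [[0.79, -0.613, -0.009], [-0.472, -0.599, -0.647], [0.391, 0.515, -0.762]] [-0.479, 0.337, 1.018]
{'time': 0.1, 'q': array([ 1.12809120e+00,  2.64687683e-01,  1.60525243e+00,  6.65116680e-07,
        1.27373919e+00, -3.69158526e-02]), 'joint_vel': array([-0.00086606, -0.00206648, -0.00248259,  0.00144233, -0.00038946,
        0.00180408]), 'joint_torque': array([-1.80449988e-04, -5.16712940e+01, -3.68588018e+01, -5.55506301e-05,
        6.19069469e-03, -3.98096711e-05]), 'tool_pos': array([0.26613728, 0.61949094, 0.19137189]), 'tcp_rot': array([-0.63294797, -3.07666271,  0.00318317]), 'wrist_force': array([ 4.51878899e-01, -2.98501008e-01,  3.20169522e-04]), 'torque': array([ 0.03339925, -0.0120219 , -0.00171025]), 'grip_force': 0.0, 'width': 1.0017909897349637}
```

View pics/top0.png

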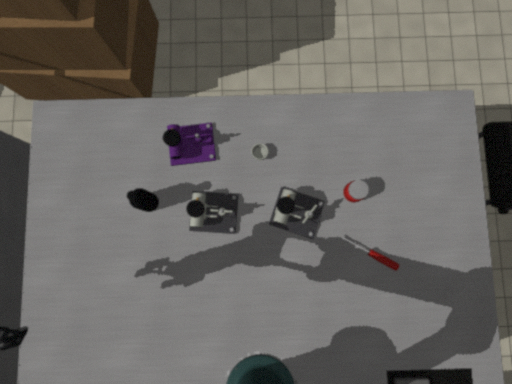

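View pics/side0.png

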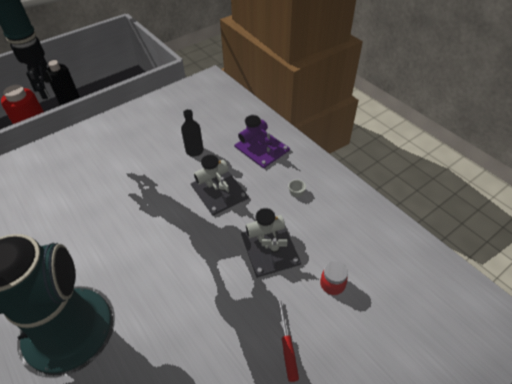

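```bash
python3 - <<'E'
import cv2,numpy as np
t=cv2.imread("pics/top0.png");s=cv2.imread("pics/side0.png")
a=cv2.resize(t[180:245,180:335],None,fx=5,fy=5,interpolation=cv2.INTER_CUBIC)
b=cv2.resize(s[145:220,185:255],(280,270),interpolation=cv2.INTER_CUBIC)
c=cv2.resize(s[200:280,235:305],(280,270),interpolation=cv2.INTER_CUBIC)
o=np.zeros((600,775,3),np.uint8);o[:325]=a;o[328:598,:280]=b;o[328:598,300:580]=c
cv2.imwrite("pics/crop0.png",cv2.convertScaleAbs(o,alpha=1.6))
E
```

```text
(no output)
```

View pics/crop0.png

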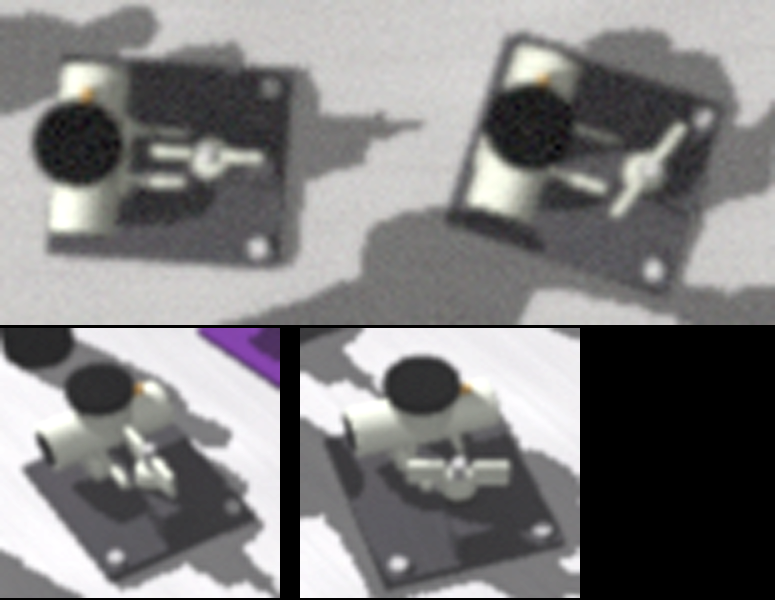

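Two jigs of the right colour, with nuts at top-picture (222,211) and (309,214). The purple one at (190,143) is the look-alike. The wings at (222,211) lie along the jig's y, so that nut is tight. The wings at (309,214) lie askew and the nut stands up on its washer, so that one is the loose nut.

```bash
cat > h.py <<'E'
from workcell import *
import cv2,numpy as np
from scipy.spatial.transform import Rotation as Ro
def ray(m,uv,z):
    d=m["R"].T@np.linalg.solve(m["camera_matrix"],[uv[0],uv[1],1.]); c=-m["R"].T@m["t"]
    return c+d*(z-c[2])/d[2]
def proj(m,X):
    x=m["R"]@np.asarray(X)+m["t"]; p=m["camera_matrix"]@x; return p[:2]/p[2]
def totool(v,s=None):
    s=s or read_state(); return Ro.from_rotvec(s["tcp_rot"]).inv().apply(v)
E
python3 - <<'E'
from h import *
m=camera_model("top"); f=lambda c,z: ray(m,(180+c[0]/5-.4,180+c[1]/5-.4),z)
for n,c,z in [("tower",(528,125),.104),("nut",(645,172),.08),("w1",(683,127),.093),("w2",(617,213),.093),("c1",(512,38),.012),("c2",(722,100),.012),("c3",(668,293),.012),("c4",(450,215),.012)]: print(n,f(c,z).round(4))
s=read_state(); print(Ro.from_rotvec(s["tcp_rot"]).as_matrix().round(3))
w=camera_model("wrist"); print((-w["R"].T@w["t"]-s["tool_pos"]).round(3), w["R"].round(2).tolist(), w["camera_matrix"][0,0])
P=f((645,172),.08); print(totool(P+[0,0,0]-s["tool_pos"]).round(3), P)
for n,p in [("bottle",(145,200)),("jar",(357,190)),("driver",(370,250)),("tightnut",(222,211))]: print(n,ray(m,p,.05).round(3))
E
```

```text
tower [ 0.5605 -0.0874  0.104 ]
nut [ 0.5328 -0.1592  0.08  ]
w1 [ 0.5582 -0.1813  0.093 ]
w2 [ 0.5076 -0.1396  0.093 ]
c1 [ 0.6276 -0.0865  0.012 ]
c2 [ 0.5837 -0.221   0.012 ]
c3 [ 0.4605 -0.1805  0.012 ]
c4 [ 0.5136 -0.0428  0.012 ]
[[-0.919  0.395 -0.001]
 [ 0.395  0.919 -0.002]
 [ 0.    -0.002 -1.   ]]
[-0.065  0.028  0.183] [[0.39, 0.92, -0.0], [0.88, -0.38, 0.28], [0.25, -0.11, -0.96]] 289.9183074319955
[-0.552 -0.61   0.113] [ 0.53276262 -0.15921768  0.08      ]
bottle [0.592 0.347 0.05 ]
jar [ 0.607 -0.319  0.05 ]
driver [ 0.42  -0.347  0.05 ]
tightnut [0.551 0.106 0.05 ]
```

```bash
python3 -m crank '[[[0,0,-2,0,0,0],[-1,-1,-3,0,0,0],[-2,-2,-1,0,0,0],[-2.7,-3,0,0,0,0],[-2.7,-3,0,0,0,0],[-2.7,-3,0,0,0,0],[-2.7,-3,0,0,0,0],[-2.7,-3,0,0,0,0]]]' 0 20; python3 -m crank '[[[-2.7,-3,0,0,0,0],[-2.7,-3,0,0,0,0],[-2.7,-3,0,0,0,0],[-2.7,-3,0,0,0,0],[-2.7,-3,0,0,0,0],[-2.7,-3,0,0,0,0],[-2.7,-3,0,0,0,0],[-2.7,-3,0,0,0,0]]]'; python3 -m crank '[[[-2.7,-3,0,0,0,0],[-2.7,-3,0,0,0,0],[-2.7,-3,0,0,0,0],[-2.7,-3,0,0,0,0],[-2.7,-3,0,0,0,0],[-1.5,-2,0,0,0,0],[-1,-1,0,0,0,0],[0,0,0,0,0,0]]]'
```

```text
time: 0.77
tool_pos: [0.3469, 0.3877, 0.252]
tcp_rot: [-0.632, -3.077, 0.001]
wrist_force: [0.6, -0.3, -0.6]
width: 0.002
grip_force: 0.0
time: 1.43
tool_pos: [0.4505, 0.0819, 0.2524]
tcp_rot: [-0.633, -3.077, -0.0]
wrist_force: [0.9, 0.1, 0.9]
width: -0.0
grip_force: 0.0
time: 2.1
tool_pos: [0.527, -0.147, 0.2518]
tcp_rot: [-0.638, -3.075, 0.001]
wrist_force: [0.3, 0.0, 0.5]
width: 0.003
grip_force: 0.0
```

```bash
python3 - <<'E'
from h import *
np.savez("w1.npz",**camera_model("wrist")); im=read_camera("wrist"); cv2.imwrite("pics/w1.png",im)
cv2.imwrite("pics/w1b.png",cv2.resize(cv2.convertScaleAbs(im,alpha=1.4),(800,600),interpolation=cv2.INTER_CUBIC))
E
```

```text
(no output)
```

View pics/w1b.png

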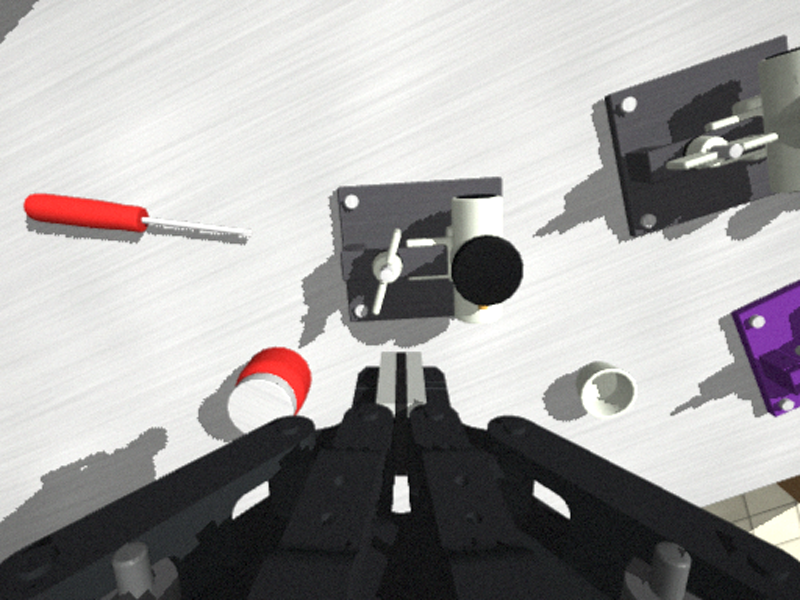

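```bash
python3 - <<'E'
from h import *
m=dict(np.load("w1.npz")); f=lambda c,z: ray(m,(c[0]*.64-.2,c[1]*.64-.2),z)
for n,c,z in [("tower",(487,270),.104),("hubtop",(386,267),.08),("w1",(397,231),.092),("w2",(378,311),.092),("b1",(341,188),.012),("b2",(351,321),.012),("padL",(380,353),None),("padR",(422,353),None)]:
    print(n,f(c,z or read_state()["tool_pos"][2]).round(4))
d=f((397,231),.092)-f((378,311),.092); print(np.degrees(np.arctan2(d[1],d[0])),np.linalg.norm(d))
s=read_state(); print(s["tool_pos"],s["q"].round(2), proj(m,s["tool_pos"])/.64)
E
```

```text
tower [ 0.5575 -0.0903  0.104 ]
hubtop [ 0.53   -0.1615  0.08  ]
w1 [ 0.5056 -0.1411  0.092 ]
w2 [ 0.5578 -0.1804  0.092 ]
b1 [ 0.4596 -0.1774  0.012 ]
b2 [ 0.579  -0.2235  0.012 ]
padL [ 0.5312 -0.1588  0.2518]
padR [ 0.5384 -0.142   0.2518]
143.06663972851774 0.06539885842695506
[ 0.52646948 -0.14515657  0.25184031] [-0.32 -0.01  1.8   0.    1.35 -1.48] [404.11552673 331.78678887]
```

```bash
python3 - <<'E'
from h import *
from scipy.optimize import least_squares
m=dict(np.load("w1.npz")); t=camera_model("top")
for n,a,b in [("pin1",(605,188),(408,242)),("pin2",(617,140),(410,278)),("nut",(645,172),(387,267)),("tower",(528,125),(487,270))]:
    a=(180+a[0]/5-.4,180+a[1]/5-.4); b=(b[0]*.64-.2,b[1]*.64-.2)
    r=least_squares(lambda X:np.r_[proj(t,X)-a,proj(m,X)-b],[.53,-.15,.06]); print(n,r.x.round(4),r.fun.round(1))
im=cv2.imread("pics/w1.png"); cv2.imwrite("pics/w1c.png",cv2.convertScaleAbs(cv2.resize(im[110:210,210:340],(780,600),interpolation=cv2.INTER_CUBIC),alpha=1.7))
E
```

```text
pin1 [ 0.5268 -0.1403  0.0283] [-0.2  0.2 -0.1  0.1]
pin2 [ 0.5585 -0.1515  0.0263] [ 0.4 -0.2  0.1 -0.1]
nut [ 0.5349 -0.1635  0.0557] [ 0.2 -0.1  0.1 -0.1]
tower [ 0.5624 -0.0888  0.0869] [ 0. -0.  0. -0.]
```

View pics/w1c.png

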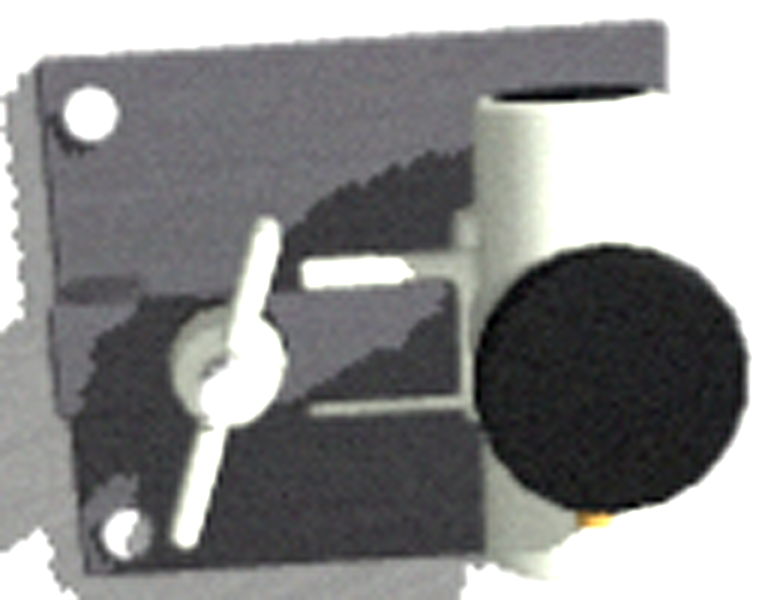

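The nut axis is at about (0.5315, -0.1605), and the wings are 254° short of fully down. Seen from above, the tool's x is roughly minus the jig's x, and the tool's y is roughly the jig's y. I'll go down beside the far wing, on its anticlockwise side.

```bash
python3 -m crank '[[[-1.7,0.4,2,0,0,0],[-1.7,0.4,3,0,0,0],[0,0,3,0,0,0],[0,0,3,0,0,0],[0,0,2.5,0,0,0],[0,0,2,0,0,0],[0,0,1.5,0,0,0],[0,0,0,0,0,0]]]'; python3 - <<'E'
from h import *
m=camera_model("wrist"); im=read_camera("wrist"); s=read_state(); print(s["tool_pos"],s["wrist_force"])
print(totool(s["tool_pos"]-[.5315,-.1605,s["tool_pos"][2]],s))
cv2.imwrite("pics/w2.png",cv2.convertScaleAbs(cv2.resize(im[120:290,170:370],(700,595),interpolation=cv2.INTER_CUBIC),alpha=1.5))
E
```

```text
time: 2.82
tool_pos: [0.5573, -0.1474, 0.0784]
tcp_rot: [-0.628, -3.07, -0.002]
wrist_force: [-0.2, 0.5, -0.5]
width: 0.002
grip_force: 0.0
[ 0.55881465 -0.14809349  0.0805179 ] [0.18491458 0.47725174 0.04354037]
[-0.02023989  0.02214378 -0.00010567]
```

View pics/w2.png

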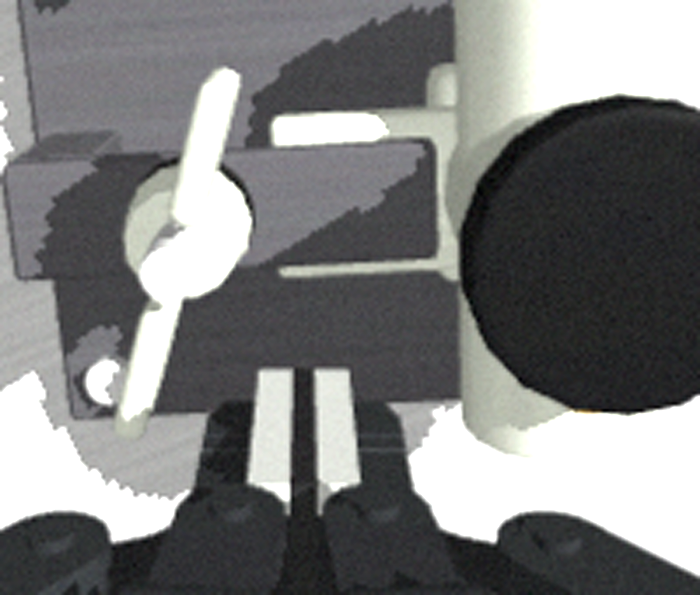

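```bash
python3 -m crank '[[[-0.12,-0.6,0.2,0,0,0],[-0.21,-0.44,0,0,0,0],[-0.13,-0.47,0,0,0,0],[-0.04,-0.49,0,0,0,0],[0.04,-0.49,0,0,0,0],[0.13,-0.47,0,0,0,0],[0.21,-0.44,0,0,0,0],[0.28,-0.4,0,0,0,0]]]'
```

```text
time: 3.53
tool_pos: [0.5442, -0.1856, 0.0807]
tcp_rot: [0.634, 3.077, -0.0]
wrist_force: [-0.5, 0.3, 0.4]
width: -0.002
grip_force: 0.0
```

```bash
python3 -m crank '[[[0.35,-0.34,0,0,0,0],[0.4,-0.28,0,0,0,0],[0.44,-0.21,0,0,0,0],[0.47,-0.13,0,0,0,0],[0.49,-0.04,0,0,0,0],[0.49,0.04,0,0,0,0],[0.47,0.13,0,0,0,0],[0.44,0.21,0,0,0,0]]]'; python3 - <<'E'
from h import *
im=read_camera("wrist")
cv2.imwrite("pics/w3.png",cv2.convertScaleAbs(cv2.resize(im[50:290,150:400],(620,595),interpolation=cv2.INTER_CUBIC),alpha=1.5))
E
```

```text
time: 4.2
tool_pos: [0.509, -0.1763, 0.0806]
tcp_rot: [-0.633, -3.077, -0.0]
wrist_force: [0.1, 0.3, -0.3]
width: 0.004
grip_force: 0.0
```

View pics/w3.png

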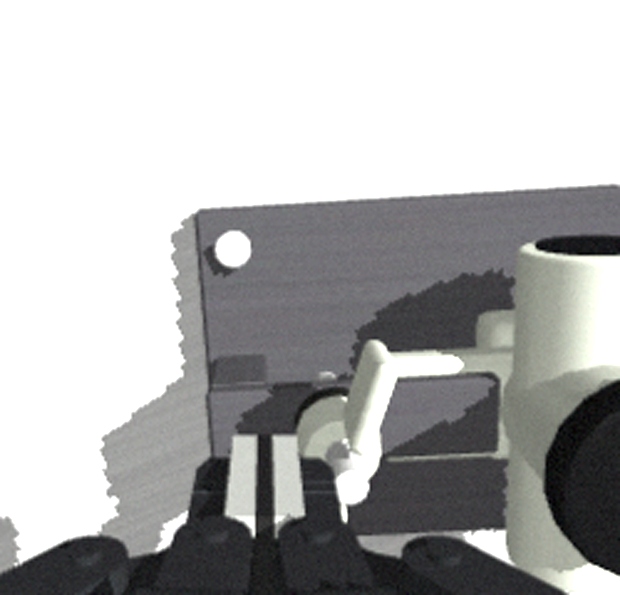

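```bash
python3 - <<'E'
from h import *
m=camera_model("wrist"); s=read_state(); print(s["tool_pos"],s["wrist_force"])
for b in (320,330,340,350,0,15,30):
    a=np.radians(156.6-b); d=np.array([np.cos(a),np.sin(a),0])
    for A in [[.5315,-.1605,.0]]:
        p=[proj(m,np.r_[A[:2],z]+d*r) for r,z in ((.034,.091),(.013,.091),(-.034,.091))]
        print(b,[((q-[150,50])*2.48).round().tolist() for q in p])
im=read_camera("top"); cv2.imwrite("pics/t1.png",cv2.resize(cv2.convertScaleAbs(im[180:245,270:335],alpha=1.6),(600,600),interpolation=cv2.INTER_CUBIC))
E
```

```text
[ 0.50840331 -0.17554726  0.08043725] [-1.52507828  0.93527229  0.15903294]
320 [[268.0, 382.0], [320.0, 441.0], [428.0, 563.0]]
330 [[288.0, 369.0], [328.0, 436.0], [409.0, 573.0]]
340 [[309.0, 359.0], [336.0, 433.0], [389.0, 581.0]]
350 [[332.0, 354.0], [344.0, 430.0], [368.0, 586.0]]
0 [[356.0, 352.0], [353.0, 430.0], [347.0, 588.0]]
15 [[391.0, 356.0], [366.0, 431.0], [315.0, 584.0]]
30 [[423.0, 369.0], [378.0, 436.0], [285.0, 573.0]]
```

View pics/t1.png

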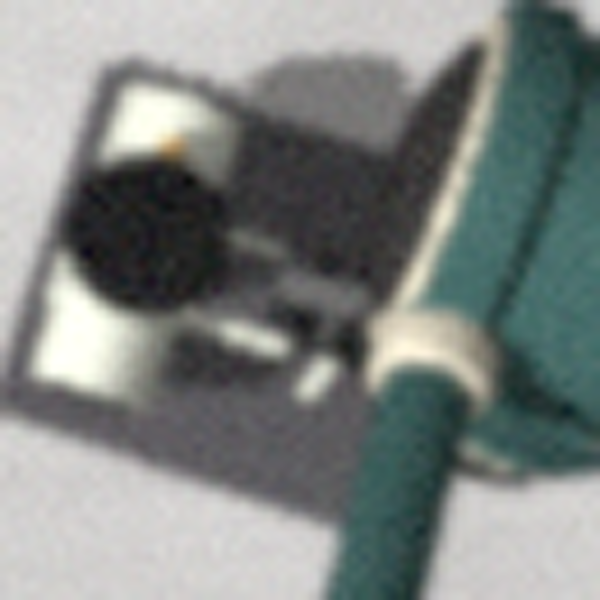

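```bash
python3 -m crank '[[[0,-0.2,-2.5,0,0,0],[0,0,-2.5,0,0,0],[-1.9,2.4,0,0,0,0],[-1.9,2.47,0,0,0,0],[0,0,0,0,0,0],[0,0,2,0,0,0],[0,0,2,0,0,0],[0,0,1,0,0,0]]]'; python3 -m crank '[[[0,0,0,0,0,0]]]'; python3 - <<'E'
from h import *
s=read_state(); m=camera_model("wrist"); im=read_camera("wrist"); print(totool(s["tool_pos"]-[.5315,-.1605,0],s)*100,s["wrist_force"])
cv2.imwrite("pics/w4.png",cv2.convertScaleAbs(cv2.resize(im[120:290,170:370],(700,595),interpolation=cv2.INTER_CUBIC),alpha=1.5))
for b in (180,190,200):
    a=np.radians(156.6-b); d=np.array([np.cos(a),np.sin(a),0])
    print(b,[((proj(m,np.r_[.5315,-.1605,.089]+d*r)-[170,120])*3.5).round() for r in (.034,-.034)])
E
```

```text
time: 4.97
tool_pos: [0.5614, -0.1481, 0.0781]
tcp_rot: [-0.631, -3.074, -0.0]
wrist_force: [-0.4, -0.8, -0.3]
width: 0.001
grip_force: 0.0
time: 5.05
tool_pos: [0.56, -0.1479, 0.0772]
tcp_rot: [-0.631, -3.071, -0.001]
wrist_force: [-0.5, 0.2, -1.0]
width: -0.002
grip_force: 0.0
[-2.07293757  2.27488721 -7.73428698] [-0.48763348  0.17923896 -0.96394578]
180 [array([178., 417.]), array([166.,  42.])]
190 [array([146., 414.]), array([201.,  46.])]
200 [array([115., 406.]), array([236.,  55.])]
```

View pics/w4.png

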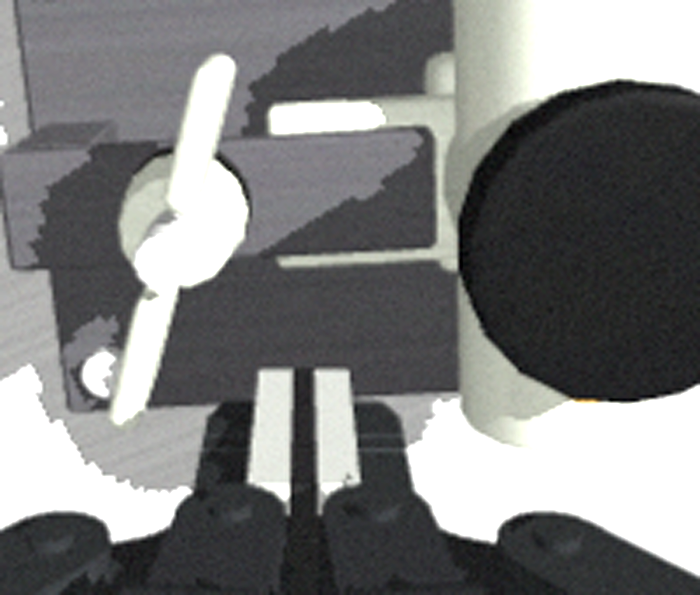

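The wing looks unmoved (tip at (120,415), as before the stroke) and there was no contact force, so the fingertips may have passed above the wings. I'll check their height in the side view, with the expected TCP marked.

```bash
python3 - <<'E'
from h import *
im=read_camera("side"); s=read_state(); m=camera_model("side"); T=s["tool_pos"]; print(T)
x0,y0,k=215,190,7
c=cv2.resize(cv2.convertScaleAbs(im[y0:y0+85,x0:x0+110],alpha=1.7),None,fx=k,fy=k,interpolation=cv2.INTER_CUBIC)
for h in (0,.02,.04,.06):
    p=(proj(m,T+[0,0,h])-[x0,y0]+.5)*k; cv2.circle(c,tuple(int(v) for v in p),4,(0,0,255) if h==0 else (0,255,0),-1); print(h,p.round())
for z in (.055,.09):
    p=(proj(m,[.5315,-.1605,z])-[x0,y0]+.5)*k; cv2.circle(c,tuple(int(v) for v in p),4,(255,0,255),1)
cv2.imwrite("pics/s1.png",c)
E
```

```text
[ 0.56235255 -0.14876535  0.08024723]
0 [454. 306.]
0.02 [456. 276.]
0.04 [457. 245.]
0.06 [459. 213.]
```

View pics/s1.png

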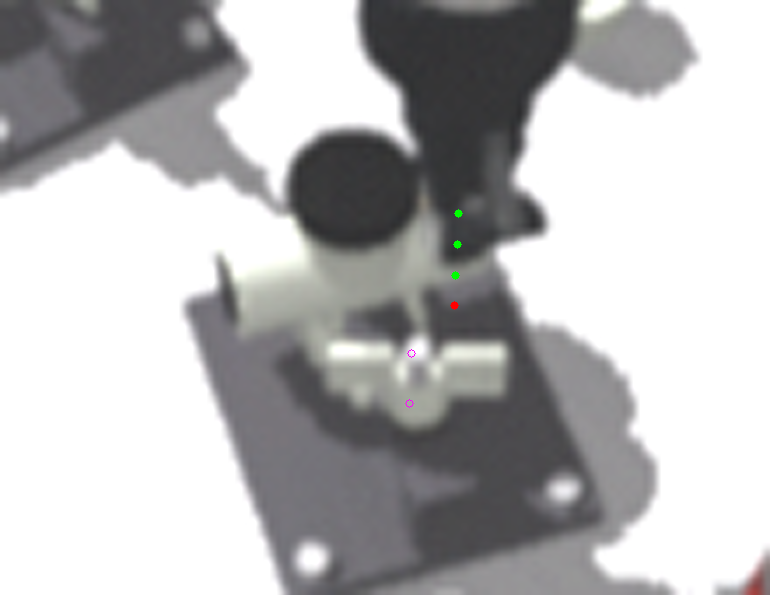

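Here the visible fingertips end about 3 cm above the marked TCP, so they did pass over the wings and the nut has not turned. I'll write a numeric measure of the wing angle, then go down 3.6 cm before stroking.

```bash
cat >> h.py <<'E'
def wing(im,m,z=.090,C=(.5315,-.1605)):
    """wing angles beta (deg, tool plane) by brightness of half-bars r=18..33 mm in the plane z"""
    g=cv2.cvtColor(im,cv2.COLOR_BGR2GRAY).astype(np.float32); sc=[]
    def samp(b,off):
        a=np.radians(156.6-b); d=np.array([np.cos(a),np.sin(a)]); n=np.array([-d[1],d[0]])
        P=[proj(m,np.r_[C+d*r+n*off,z]) for r in np.linspace(.018,.032,8)]
        P=np.array(P,np.float32); return cv2.remap(g,P[:,:1],P[:,1:],cv2.INTER_LINEAR).mean()
    B=np.arange(0,360,3); s=np.array([samp(b,0)-(samp(b,.008)+samp(b,-.008))/2 for b in B])
    o=np.argsort(-s)[:6]; return [(int(B[i]),round(float(s[i]))) for i in o]
E
python3 - <<'E'
from h import *
print(wing(cv2.imread("pics/w1.png"),dict(np.load("w1.npz"))))
m=camera_model("wrist"); print(wing(read_camera("wrist"),m))
E
python3 -m crank '[[[0,0,1.2,0,0,0],[0,0,1.2,0,0,0],[0,0,1.2,0,0,0],[0,0,0,0,0,0]]]'
```

```text
[(195, 163), (198, 145), (15, 134), (192, 130), (12, 115), (18, 105)]
[(15, 161), (18, 161), (198, 138), (195, 136), (12, 128), (201, 120)]
time: 5.53
tool_pos: [0.5601, -0.148, 0.041]
tcp_rot: [-0.632, -3.072, -0.001]
wrist_force: [0.5, 0.4, -1.6]
width: -0.003
grip_force: 0.0
```

```bash
python3 -m crank '[[[-0.1,-0.5,0,0,0,0],[-0.1,-0.5,0,0,0,0],[-0.1,-0.5,0,0,0,0],[-0.05,-0.5,0,0,0,0],[0,0,0,0,0,0]]]'; python3 - <<'E'
from h import *
m=camera_model("wrist"); print(wing(read_camera("wrist"),m)); s=read_state(); print((totool(s["tool_pos"]-[.5315,-.1605,0],s)*100).round(2),totool(s["wrist_force"],s).round(1))
E
```

```text
time: 5.95
tool_pos: [0.5587, -0.1695, 0.0453]
tcp_rot: [0.634, 3.075, 0.0]
wrist_force: [0.1, 2.1, 0.1]
width: 0.003
grip_force: 0.8
[(210, 115), (213, 114), (33, 107), (30, 98), (27, 97), (219, 84)]
[-2.85  0.27 -4.52] [-0.2  2.2 -0. ]
```

```bash
python3 -m crank '[[[-0.04,-0.49,0.2,0,0,0],[0.09,-0.48,0.2,0,0,0],[0.16,-0.46,0.1,0,0,0],[0.25,-0.42,0,0,0,0],[0.31,-0.38,0,0,0,0],[0.37,-0.31,0,0,0,0],[0.42,-0.24,0,0,0,0],[0.45,-0.17,0,0,0,0]]]'; python3 - <<'E'
from h import *
m=camera_model("wrist"); print(wing(read_camera("wrist"),m)); s=read_state(); print((totool(s["tool_pos"]-[.5315,-.1605,0],s)*100).round(2),totool(s["wrist_force"],s).round(1))
E
```

```text
time: 6.67
tool_pos: [0.5282, -0.1884, 0.0399]
tcp_rot: [0.633, 3.076, -0.001]
wrist_force: [3.0, -0.2, 0.9]
width: 0.001
grip_force: 1.4
[(114, 172), (117, 166), (120, 144), (291, 139), (294, 120), (297, 119)]
[-0.67 -2.72 -3.97] [-2.   0.2 -1.3]
```

```bash
python3 -m crank '[[[0.48,-0.09,0,0,0,0],[0.48,0,0,0,0,0],[0.48,0.08,0,0,0,0],[0.45,0.17,0,0,0,0],[0.42,0.24,0,0,0,0],[0.37,0.31,0,0,0,0],[0.31,0.38,0,0,0,0],[0.25,0.42,0,0,0,0]]]'; python3 - <<'E'
from h import *
m=camera_model("wrist"); print(wing(read_camera("wrist"),m)); s=read_state(); print((totool(s["tool_pos"]-[.5315,-.1605,0],s)*100).round(2),totool(s["wrist_force"],s).round(1))
E
```

```text
time: 7.38
tool_pos: [0.5032, -0.1605, 0.0392]
tcp_rot: [-0.632, -3.076, 0.0]
wrist_force: [0.3, -2.4, -1.3]
width: 0.001
grip_force: 1.2
[(15, 114), (18, 100), (12, 72), (348, 52), (324, 49), (351, 40)]
[ 2.66 -1.04 -3.9 ] [-0.6 -1.6  0.6]
```

```bash
python3 -m crank '[[[0,-0.3,0,0,0,0],[0,0,-2.7,0,0,0],[0,0,-2.8,0,0,0],[-2.4,1.8,0,0,0,0],[-2.5,1.95,0,0,0,0],[0,0,0,0,0,0],[0,0,0,0,0,0]]]'; python3 -m crank '[[[0,0,1.8,0,0,0],[0,0,1.8,0,0,0],[0,0,1.9,0,0,0],[0,0,0,0,0,0]]]'; python3 - <<'E'
from h import *
m=camera_model("wrist"); print(wing(read_camera("wrist"),m,.089)); s=read_state(); print((totool(s["tool_pos"]-[.5315,-.1605,0],s)*100).round(2),totool(s["wrist_force"],s).round(1))
E
```

```text
time: 8.02
tool_pos: [0.5637, -0.148, 0.0944]
tcp_rot: [-0.631, -3.077, -0.001]
wrist_force: [-0.6, 0.7, -0.4]
width: 0.002
grip_force: 0.0
time: 8.35
tool_pos: [0.5575, -0.1474, 0.0347]
tcp_rot: [-0.631, -3.067, -0.002]
wrist_force: [-0.1, -0.2, 0.7]
width: -0.0
grip_force: 0.0
[(18, 161), (15, 155), (21, 127), (12, 116), (198, 92), (195, 75)]
[-1.97  2.25 -3.67] [-0.4 -0.1  0.4]
```

```bash
python3 -m crank '[[[-0.1,-0.5,0,0,0,0],[-0.1,-0.5,0,0,0,0],[-0.1,-0.5,0,0,0,0],[-0.05,-0.5,0,0,0,0],[-0.04,-0.49,0,0,0,0],[0.09,-0.48,0,0,0,0],[0.16,-0.46,0,0,0,0],[0,0,0,0,0,0]]]'; python3 - <<'E'
from h import *
m=camera_model("wrist"); print(wing(read_camera("wrist"),m,.089)); s=read_state(); print((totool(s["tool_pos"]-[.5315,-.1605,0],s)*100).round(2),totool(s["wrist_force"],s).round(1))
E
```

```text
time: 9.07
tool_pos: [0.5506, -0.1818, 0.0399]
tcp_rot: [0.634, 3.076, -0.001]
wrist_force: [1.7, 0.5, -0.3]
width: 0.001
grip_force: 0.7
[(240, 149), (237, 133), (66, 123), (243, 122), (63, 121), (60, 114)]
[-2.61 -1.19 -3.99] [-1.4 -0.5 -0.5]
```

```bash
python3 -m crank '[[[0.07,-0.13,0,0,0,0],[0.07,-0.13,0,0,0,0],[0.08,-0.12,0,0,0,0],[0.08,-0.12,0,0,0,0],[0.09,-0.12,0,0,0,0]]]';python3 -m crank '[[[0.09,-0.11,0,0,0,0],[0.1,-0.11,0,0,0,0]]]'; python3 - <<'E'
from h import *
m=camera_model("wrist"); print(wing(read_camera("wrist"),m,.089)); s=read_state(); print((totool(s["tool_pos"]-[.5315,-.1605,0],s)*100).round(2),totool(s["wrist_force"],s).round(1))
E
```

```text
time: 9.53
tool_pos: [0.5445, -0.1848, 0.0394]
tcp_rot: [-0.633, -3.077, -0.0]
wrist_force: [2.5, 1.8, -0.5]
width: -0.003
grip_force: 1.0
time: 9.7
tool_pos: [0.5419, -0.1862, 0.0395]
tcp_rot: [-0.633, -3.077, 0.0]
wrist_force: [1.5, 0.3, 0.0]
width: 0.003
grip_force: 1.0
[(84, 149), (87, 134), (81, 130), (258, 115), (261, 114), (78, 104)]
[-1.94 -1.98 -3.94] [-1.7  1.1  0.4]
```

```bash
for i in 1 ; do python3 -m crank '[[[0.05,-0.05,0,0,0,0],[0.05,-0.05,0,0,0,0],[0,0,0,0,0,0]]]'|sed -n '2p;4p'; python3 -m crank '[[[0.05,-0.04,0,0,0,0],[0,0,0,0,0,0]]]'|sed -n '2p;4p'; done; python3 - <<'E'
from h import *
m=camera_model("wrist"); print(wing(read_camera("wrist"),m,.089)); F=[]
for i in range(3): s=read_state();F.append(totool(s["wrist_force"],s)); read_camera("wrist")
print((totool(s["tool_pos"]-[.5315,-.1605,0],s)*100).round(2),np.round(F,1).tolist())
E
```

```text
tool_pos: [0.5406, -0.1868, 0.0396]
wrist_force: [1.6, 0.4, -0.2]
tool_pos: [0.54, -0.187, 0.0396]
wrist_force: [2.3, 0.4, -1.1]
[(87, 155), (90, 145), (84, 134), (261, 110), (264, 105), (267, 105)]
[-1.82 -2.09 -3.96] [[-0.4, 1.4, 0.7], [-2.1, 0.3, 0.4], [-1.4, 0.1, 0.7]]
```

```bash
python3 -m crank '[[[0.05,-0.04,0,0,0,0],[0.05,-0.04,0,0,0,0],[0,0,0,0,0,0]]]'|sed -n '2p;4p'; python3 - <<'E'
from h import *
F=[]
for i in range(4): s=read_state();F.append(totool(s["wrist_force"],s)); read_camera("wrist")
print((totool(s["tool_pos"]-[.5315,-.1605,0],s)*100).round(2),np.round(F,1).tolist())
m=camera_model("wrist"); print(wing(read_camera("wrist"),m,.089))
E
```

```text
tool_pos: [0.539, -0.1872, 0.0396]
wrist_force: [3.2, 0.7, -0.6]
[-1.74 -2.16 -3.96] [[-2.6, 1.9, 0.6], [-1.0, 1.2, 0.2], [-2.4, 1.2, 0.9], [-3.3, 0.7, 0.6]]
[(90, 157), (87, 151), (93, 129), (84, 119), (264, 108), (267, 103)]
```

```bash
cat > f.py <<'E'
from h import *
F=[]
for i in range(4): s=read_state();F.append(totool(s["wrist_force"],s)); m=camera_model("wrist"); im=read_camera("wrist")
print((totool(s["tool_pos"]-[.5315,-.1605,0],s)*100).round(2),np.mean(F,0).round(1),wing(im,m,.089)[:3])
E
python3 -m crank '[[[0.06,-0.04,0,0,0,0],[0.06,-0.04,0,0,0,0],[0,0,0,0,0,0]]]'>/dev/null; python3 f.py
```

```text
[-1.73 -2.22 -3.99] [-4.5  2.7  2.4] [(90, 157), (87, 148), (93, 127)]
```

```bash
python3 -m crank '[[[0.06,-0.04,0,0,0,0],[0,0,0,0,0,0]]]'>/dev/null; python3 f.py
```

```text
[-1.7  -2.25 -3.99] [-5.2  3.3  2.4] [(90, 158), (87, 145), (93, 139)]
```

The force rose from about 2 N to 6 N while the wing stopped along the jig's y, so the nut is down and resisting. I'll back off, lift clear and check.

```bash
python3 -m crank '[[[-0.3,0.2,0,0,0,0],[-0.8,0.3,0,0,0,0],[0,0,-2,0,0,0],[0,0,-3,0,0,0],[0,0,-3,0,0,0],[0,0,-3,0,0,0],[0,0,-3,0,0,0],[0,0,0,0,0,0]]]'; python3 f.py
```

```text
time: 12.35
tool_pos: [0.5527, -0.1891, 0.1871]
tcp_rot: [0.631, 3.067, -0.004]
wrist_force: [1.0, -1.5, 1.4]
width: 0.001
grip_force: 0.0
[ -2.59  -1.81 -17.93] [-0.7 -0.2 -0.4] [(264, 169), (261, 149), (267, 146)]
```

```bash
python3 -c "
from workcell import *
print(finish_job())"
```

```text
the job is handed in; nothing more can be done
None
```

I turned the loose wing nut clockwise with two fingertip strokes, one against each wing, until it stopped with its wings along the jig's y and resisted at about 6 N, up from 2 N. The arm then backed off and lifted clear, and I handed the job in at about 12.5 s. An earlier stroke passed above the wings and turned nothing. I did not touch the other nut or anything else on the bench, and the hand-in call returned no verdict.

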